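# Roll a round bar into the V-block and up to its stop

### The arm

A 6-joint arm with a two-finger parallel gripper is mounted at the origin on the work surface. World frame = base frame: x ahead of the robot, y to its left, z up, the work surface at z = 0. Lengths are in m, angles in rad, forces in N, time in s.
With the tool pointing down it reaches from about 0.4 to 0.825 m from the base axis. Payload 7 kg.
Tool frame: the origin (TCP) lies midway between the tips of the shut fingers; the grasp point (between the pads) lies 19 mm behind it; z points along the fingers, y is the line along which they close (so a half turn about z gives the same grasp; the last joint's range is limited). The gripper opens to 88 mm and grips with 3 to 60 N. Pads are 19 mm wide; open, the fingers measure 130 mm over their backs; the gripper's body (78 mm by 193 mm) begins 47 mm behind the grasp point.
Start: joints at [1.619, 0.359, 0.012, 0, -1.224, -0.288], TCP at [0.16, 0.656, 0.227] pointing down, gripper open.
Joint ranges: [-3.07, 3.07], [-1.43, 2.12], [-1.02, 1.25], [-3.03, 1.67], [-3.05, -0], [-3.03, 3.03]. Speed limits (rad/s): [2.39, 2.39, 3.01, 3.14, 3.14, 3.14].

### API

Orientations are given as [roll, pitch, yaw] about the fixed x, y, z axes, in that order (R = Rz(yaw) Ry(pitch) Rx(roll)).
In Python, from station import arm gives the robot as it stands. The module is installed in compiled form; this text tells all that it offers.
- The arm moves only by the tool carry_out, never from a script. Its argument "commands" is a list of rows, each a list of 4 numbers: the shift along the world's x, y, z in units of 50 mm (1.0 is 50 mm), then the turn about the world's z in units of 6 degrees (1.0 is 6 degrees). A call has exactly 10 rows; each row is the pose to reach, as a shift and turn from the pose commanded when the call began; what a row does not reach only later rows make up. A row lasts 1/8 s, in which the tool goes at most 62.5 mm and 10.7 degrees, less where a joint would pass 70% of its speed; a pose out of reach is approached as far as the arm can. A call with a gripper value outside its range is refused whole. "claw" is the closure, from 0 (fully open) to 1 (shut), set as the call begins (left out, the last holds). The fingers move at their own pace and stop on an object; "force" is the grip in N (left out, the last holds). Time passes only in rows, so rows that repeat a pose let the fingers close, or fill a call up. It gives the time, the measured TCP pose, the force, the opening and the grip force at its end, in the units of the state.
- arm.get_state(): the state, without advancing time (a new reading comes with each control period).
- arm.grab_frame(name): name is "scene" or "top" or "wrist"; returns a dict with "pixels" (400x640x3 uint8, red, green, blue), "fx", "fy", "cx", "cy" (pixels), "k1" (the pictures are not rectified: a ray, as slopes to the right and down, at radius r is drawn at 1 + k1 r^2 times it, then the intrinsics apply), "eye" and "orientation" of the camera in the world. Camera axes: x right, y down, z forward; pixel columns grow to the right and rows downward; lengths in m; the calibration is good to about 2 mm. A picture is of the moment at which its call begins. There is no depth.
- arm.job_done(): hands the job in; it is judged then, once.
Trained networks look in a picture, given as the dict that the camera call returned (one of the last four; its "shot" number tells which), for a name from the list of things; names that differ only in an ending like _2 or _b are one class to them, and where a whole thing is asked for, a point or a joint stands for the part that bears it (a point fixed in the world has none). Each returns a list of dicts, best first, with "conf" (0 to 1); they miss things now and then, are a little off and sometimes report something else, mostly with a low value. They report only what shows in the picture. A call takes as long as a camera call.
- arm.regions_of(picture, query): "pixels" (400x640 bool, what is visible of it) and "uv" ([column, row] in pixels, amid what is visible of it).
- arm.mark_of(picture, query): "uv" ([column, row] in pixels: a listed point, or the origin of a listed thing).
The state is a dict: "t": time; "q": joint angles; "qd": joint speeds; "joint_efforts": joint torques, N m; "eef_pos": TCP position; "ee_rot": TCP orientation; "force": force on the tool from outside, world axes, zero at the start; "moment": the same for the moment, N m; "width": finger opening in m; "gripper_force": force on a finger pad.
Only numpy, scipy, OpenCV 4.12 (cv2) and the standard library are available. Lean on these libraries where they do the work, as an engineer would, in place of code of your own. Each camera call takes 0.05 s, during which the arm holds its last target. There are 200 camera calls.

### The job

Lay the aluminium round bar ready in the V-block for marking out: roll it along the bench on its side, up the block's ramp and into the groove, then push it endwise along the groove until its end rests against the stop plate. Only push it with the fingers, never take it between them or lift it, and leave the other things on the bench where they are.

Things in the scene. Friction and masses are not known exactly. Their poses are not given: they have to be found in the camera images.
- bar: Plain aluminium round bar lying on the bench, 36 mm diameter, 140 mm long, about 0.4 kg, loose. Origin at its centre; its own x axis is the bar's axis, so its ends lie at x = -70 and +70 mm. The other two axes turn as it rolls. It rolls easily, square to its axis, and soon stops by itself; rolled straight ahead it meets the ramp short of the stop plate, up to 0.16 rad askew.
- vblock: Plain steel V-block fixed to the bench, groove 130 mm long. Frame: z up; x along the groove, roughly away from the robot; origin at bench height under the groove's bottom line, half-way along (groove x = -65 to +65 mm). Groove bottom 2 mm above the bench at y = 0; flanks slope 35 degrees. The seated bar's axis is at y = 0, z = 24 mm, parallel to x. The -x end is open.
- vblock_ramp (a point): Foot of the block's lead-in ramp, at block x = 0, y = +77 mm, bench height; axes as the block's. The bar starts on this +y side. The ramp, as long as the block, rises from here to a lip 11 mm high at block y = +17 to +13 mm, where the near flank falls into the groove. The far flank rises to 23 mm at y = -30 mm; the block's back is at y = -36 mm.
- vblock_stop (a point): Point on the inner face of the stop plate at the +x end of the groove, at block x = +65 mm, y = 0, 24 mm above the bench; axes as the block's. The plate is 10 mm thick, 40 mm high, from block y = -36 to +26 mm. A bar home against it has its centre at block x = -5 mm and its near end 10 mm beyond the groove's open end.
- stub: Bystander, to be left alone: short steel round standing on end, 30 mm diameter, 50 mm tall. Origin at the centre of its underside.
- flux_jar: Bystander, to be left alone: small amber glass jar with a black cap, 48 mm diameter, 55 mm tall. Origin at the centre of its underside.
- screwdriver: Bystander, to be left alone: black-handled screwdriver lying on the bench, 170 mm long, its handle (to -x) 26 mm thick. Origin on the bench under its middle, x along it.
- spool: Bystander, to be left alone: grey spool of solder standing flat, 60 mm diameter, 40 mm tall. Origin at the centre of its underside.
- meter: Bystander, to be left alone: yellow multimeter lying on its back, 190 x 90 x 48 mm. Origin at the centre of its underside.
- board: Bystander, to be left alone: green circuit board on four brass feet, 120 x 180 mm, 15 mm tall (some components 23 mm). Origin at the centre of its underside.
- parts_tray: Bystander, to be left alone: grey divided parts tray, 100 x 140 x 35 mm. Origin at the centre of its underside.

How it is judged:
By the outcome, as a careful person would: the job done as asked, in the order asked, and still so for the second after the job is handed in, with the robot touching nothing.
It also fails if it takes over 58 s, if anything falls off the work surface, if the arm or the gripper's body presses on something with over 40 N, if the wrist force passes 120 N, or if a joint passes its speed limit or range.

## Working session

There is one attempt and no reset: what is moved stays moved. The work goes in short steps, Python scripts to look and compute and a tool call to move; the robot and the scene stay as the last step left them, time stands still between calls to the robot, and variables do not carry over. Pictures are saved under pics/ and viewed, at most 12 in all, crops included, and the job is handed in when it is done.

Besides the shell and the picture viewer there is one more tool, called in YAML: its name, and indented under it one key for each argument. carry_out: Moves the arm, as the interface text tells. Its arguments: {"type":"object","properties":{"commands":{"type":"array","items":{"type":"array","items":{"type":"number"}}},"claw":{"type":"number"},"force":{"type":"number"}},"required":["commands"]}

```bash
mkdir -p pics; cat > h.py <<'E'
import numpy as np, cv2
from scipy.spatial.transform import Rotation as R
from station import arm
def Rm(o):
    o=np.array(o,float)
    if o.shape==(3,3): return o
    if o.shape==(3,): return R.from_euler('xyz',o).as_matrix()
    return R.from_quat(o).as_matrix()
def ray(p,uv):
    d=np.array([(uv[0]-p['cx'])/p['fx'],(uv[1]-p['cy'])/p['fy']]); u=d.copy()
    for _ in range(20): u=d/(1+p['k1']*(u@u))
    return Rm(p['orientation'])@np.array([u[0],u[1],1])
def at(p,uv,z):
    e=np.array(p['eye']); r=ray(p,uv); return e+r*(z-e[2])/r[2]
def proj(p,X):
    c=Rm(p['orientation']).T@(np.array(X)-p['eye']); s=c[:2]/c[2]; s=s*(1+p['k1']*(s@s))
    return np.array([p['cx']+p['fx']*s[0],p['cy']+p['fy']*s[1]])
def save(p,n): cv2.imwrite(f'pics/{n}.png',p['pixels'][:,:,::-1])
def bar(p,zc=.018):
    r=arm.regions_of(p,'bar')
    if not r: return None
    m=r[0]['pixels'].astype(np.uint8); c=max(cv2.findContours(m,0,2)[0],key=cv2.contourArea)
    pts=np.array([at(p,q[0],zc)[:2] for q in c],np.float32)
    return r[0]['conf'],cv2.minAreaRect(pts)
E
python3 - <<'E'
from h import *
np.set_printoptions(precision=4,suppress=True)
for n in ['top','scene']:
    p=arm.grab_frame(n); save(p,n); print(n,p['eye'],p['orientation'],p['fx'],p['k1'])
    print(bar(p))
    for q,z in dict(bar=.018,vblock=0,vblock_ramp=0,vblock_stop=.024,stub=0,flux_jar=0,screwdriver=0,spool=0,meter=0,board=0,parts_tray=0).items():
        for r in arm.mark_of(p,q)[:2]: print(q,round(r['conf'],2),np.array(r['uv']),at(p,r['uv'],z))
print(arm.get_state())
E
```

```text
top [0.3291 0.     1.2172] [-2.9961  0.0148 -1.5516] 451.7710022052246 -0.10749212997196152
(0.91, ((0.5427651405334473, 0.1336740255355835), (0.14017942547798157, 0.03516962379217148), 1.767891526222229))
bar 0.84 [283.5 195.6] [0.531  0.1225 0.018 ]
vblock 0.71 [380.5 179.7] [ 0.5828 -0.141   0.    ]
vblock_stop 0.79 [383.3 161.5] [ 0.6283 -0.1459  0.024 ]
flux_jar 0.5 [364.1 133.3] [ 0.7145 -0.0955  0.    ]
screwdriver 0.6 [296.4 134.1] [0.7092 0.0938 0.    ]
spool 0.82 [181.5 221.3] [0.458  0.4041 0.    ]
spool 0.43 [296.7 131.7] [0.7163 0.0932 0.    ]
board 0.74 [488.8 164.2] [ 0.6329 -0.445   0.    ]
parts_tray 0.82 [207.6 283. ] [0.2923 0.3225 0.    ]
scene [1.0416 0.5382 0.7904] [-2.3622 -0.0129  2.3669] 418.6875692972058 0.014096593924840667
(0.66, ((0.540926992893219, 0.13259810209274292), (0.04525111988186836, 0.16342121362686157), 89.7540054321289))
bar 0.71 [349.  239.3] [0.5482 0.141  0.018 ]
vblock 0.78 [259.7 188.4] [ 0.5819 -0.157  -0.    ]
vblock 0.63 [429.6 368.7] [0.6568 0.4523 0.    ]
vblock_ramp 0.63 [280.2 205.1] [ 0.5825 -0.0708  0.    ]
vblock_stop 0.96 [242.
[... 265 characters left out ...]
 [ 0.645  -0.4365 -0.    ]
meter 0.56 [430.3 370.2] [0.6582 0.4549 0.    ]
board 0.96 [184.  151.2] [ 0.6446 -0.4361  0.    ]
parts_tray 0.58 [471.6 231.9] [0.3003 0.3255 0.    ]
parts_tray 0.58 [185.4 149.7] [ 0.6378 -0.4394  0.    ]
{'t': 1.3, 'q': array([ 1.6191,  0.3586,  0.0119,  0.    , -1.2241, -0.2881]), 'qd': array([-0.0001, -0.0003,  0.0004, -0.0007,  0.0002,  0.0008]), 'joint_efforts': array([ -0.0021, -58.2389,  29.329 ,   7.0024,   0.0124,  -0.    ]), 'eef_pos': array([0.1603, 0.6557, 0.2265]), 'ee_rot': array([ 3.1416, -0.    , -0.2398]), 'force': array([-0.3125,  0.3257, -0.1628]), 'moment': array([-0.0312, -0.0168,  0.0048]), 'gripper_force': 0.0, 'width': 0.0873998894098794}
```

View pics/top.png

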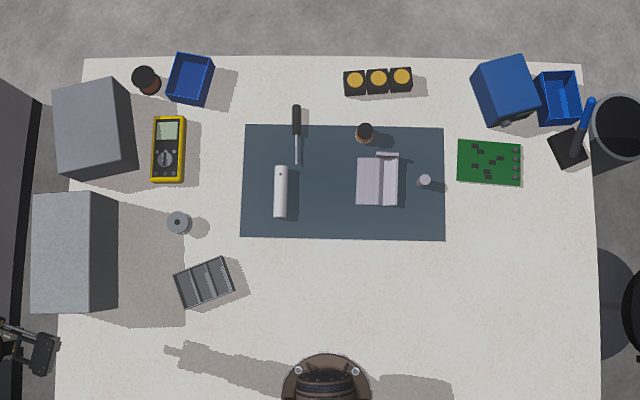

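View pics/scene.png

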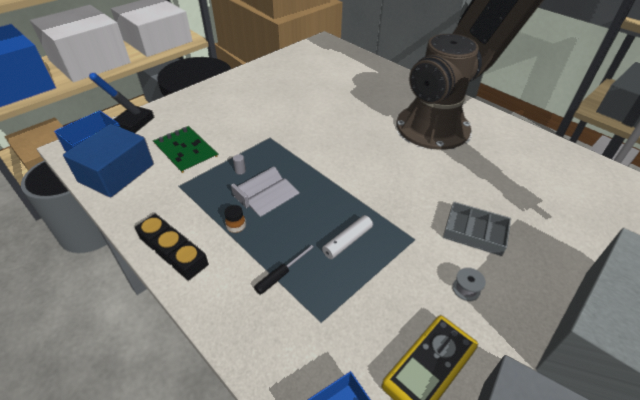

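The top view shows the bar at about (280,190) and the V-block at about (377,180). The stop plate is on the far side and the screwdriver tip is near (298,165), close to the bar's far end. The scene view agrees: bar at (348,237), block at (265,190). Next I'll measure the block's edges and the tip more closely.

```bash
python3 - <<'E'
from h import *
np.set_printoptions(precision=4,suppress=True)
p=arm.grab_frame('top')
im=p['pixels'][120:240,260:440,::-1]
cv2.imwrite('pics/crop.png',cv2.resize(im,None,fx=4.4,fy=4.4,interpolation=cv2.INTER_CUBIC))
r=arm.regions_of(p,'vblock')[0]; m=r['pixels'].astype(np.uint8)
c=max(cv2.findContours(m,0,2)[0],key=cv2.contourArea)
print('block ctr',cv2.minAreaRect(np.array([at(p,q[0],.008)[:2] for q in c],np.float32)))
# ramp foot edge: leftmost mask pixel per row
E=[]
for v in range(160,204):
    u=np.where(m[v])[0]
    if len(u): E.append(at(p,(u.min()-.5,v),0)[:2])
E=np.array(E); print('foot fit',np.polyfit(E[:,0],E[:,1],1),E[::8])
r=arm.regions_of(p,'screwdriver')[0]; vv,uu=np.where(r['pixels']); i=vv.argmax(); print('tip',uu[i],vv[i],at(p,(uu[i],vv[i]),.008))
print(bar(p))
E
```

```text
block ctr ((0.586603581905365, -0.12940257787704468), (0.11575950682163239, 0.14955592155456543), 85.83344268798828)
foot fit [-0.0699 -0.0313] [[ 0.6373 -0.0746]
 [ 0.6146 -0.0748]
 [ 0.5921 -0.0749]
 [ 0.5696 -0.0696]
 [ 0.5473 -0.0698]
 [ 0.5251 -0.0672]]
tip 295 163 [0.6241 0.0947 0.008 ]
(0.85, ((0.5427125096321106, 0.13368114829063416), (0.1402847021818161, 0.03517625480890274), 1.7700183391571045))
```

View pics/crop.png

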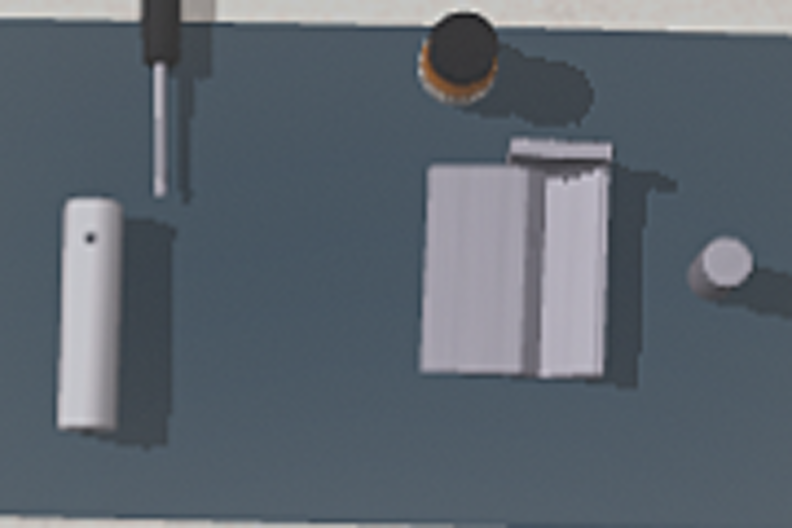

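The block's groove yaw is about -0.07 rad with its origin near (0.579, -0.149). The bar is at (0.543, 0.134) with yaw +0.03, and the screwdriver tip is at (0.624, 0.095). I'll bring the open fingers behind the bar, spread along its axis, so they push it at two points.

carry_out:
  commands:
    - [0.75, -0.92, 0, -1.25]
    - [1.5, -1.84, 0, -2.5]
    - [2.25, -2.75, 0, -3.7]
    - [3, -3.7, 0, -5]
    - [3.75, -4.6, 0, -6.2]
    - [4.5, -5.5, -0.3, -7.5]
    - [5.25, -6.4, -0.6, -8.7]
    - [6, -7.3, -1, -10]
    - [6.8, -8.2, -1.3, -11.2]
    - [7.5, -9.2, -1.5, -12.4]
  claw: 0

```text
t: 2.75
eef_pos: [0.5365, 0.1941, 0.151]
ee_rot: [-3.141, -0.0, -1.542]
force: [0.7, 0.8, 0.1]
width: 0.0876
gripper_force: 0.0
```

carry_out:
  commands:
    - [0, 0, -0.7, 0]
    - [0, 0, -1.4, 0]
    - [0, 0, -2.1, 0]
    - [0, 0, -2.5, 0]
    - [0, 0, -2.72, 0]
    - [0, 0, -2.72, 0]
    - [0, -0.2, -2.72, 0]
    - [0, -0.4, -2.72, 0]
    - [0, -0.5, -2.72, 0]
    - [0, -0.6, -2.72, 0]

```text
t: 4.0
eef_pos: [0.5355, 0.1652, 0.0159]
ee_rot: [-3.141, 0.0, -1.539]
force: [0.2, -1.2, 0.4]
width: 0.0877
gripper_force: 0.0
```

```bash
python3 - <<'E'
from h import *
print(arm.get_state()['eef_pos'],arm.get_state()['force'])
p=arm.grab_frame('top');print(bar(p)); 
p=arm.grab_frame('wrist');save(p,'w1');print(bar(p))
E
```

```text
[0.53547883 0.16518217 0.01593089] [ 0.18788117 -1.23431505  0.40635469]
(0.88, ((0.5440495610237122, 0.12972959876060486), (0.1373894214630127, 0.027182482182979584), 1.7846556901931763))
(0.84, ((0.5430545210838318, 0.13238613307476044), (0.15663693845272064, 0.0366353876888752), 0.2914298474788666))
```

View pics/w1.png

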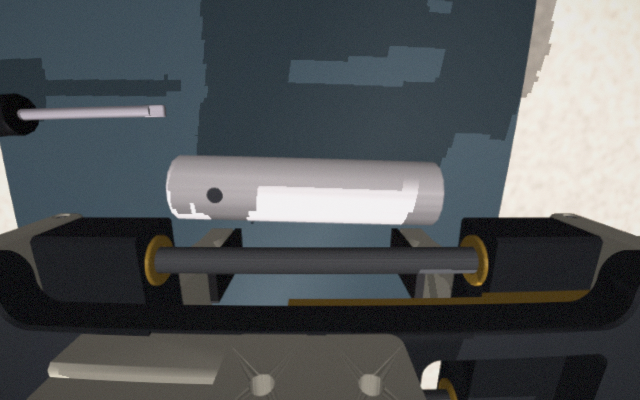

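The wrist view shows the bar at (305,190), square to the fingers and just ahead of them. The screwdriver tip at (160,112) is clear to the left. Now I'll push.

carry_out:
  commands:
    - [0, -0.15, 0, 0]
    - [0, -0.3, 0, 0]
    - [0, -0.5, 0, 0]
    - [0, -0.7, 0, 0]
    - [0, -0.9, 0, 0]
    - [0, -1.1, 0, 0]
    - [0, -1.3, 0, 0]
    - [0, -1.5, 0, 0]
    - [0, -1.7, 0, 0]
    - [0, -1.9, 0, 0]

```text
t: 5.45
eef_pos: [0.5353, 0.07, 0.0155]
ee_rot: [3.142, -0.0, -1.538]
force: [-0.3, 0.9, 0.9]
width: 0.0875
gripper_force: 0.2
```

```bash
cat > look.py <<'E'
from h import *
import sys
s=arm.get_state();print(s['t'],s['eef_pos'],s['ee_rot'][2],s['force'])
z=float(sys.argv[1])
p=arm.grab_frame('top');print(bar(p,z)); 
p=arm.grab_frame('wrist');print(bar(p,z))
if len(sys.argv)>2: save(p,sys.argv[2])
E
python3 look.py .018
```

```text
5.45 [0.53530709 0.06999442 0.01554996] -1.5383152406135465 [-0.3277349   0.9038495   0.87899628]
None
(0.65, ((0.5467010736465454, 0.03418497368693352), (0.15599322319030762, 0.03663311153650284), 1.8298262357711792))
```

carry_out:
  commands:
    - [0, -0.15, 0, -0.1]
    - [0, -0.3, 0, -0.25]
    - [0, -0.42, 0, -0.4]
    - [0, -0.54, 0, -0.55]
    - [0, -0.66, 0, -0.7]
    - [0, -0.78, 0, -0.85]
    - [0, -0.9, 0, -1]
    - [0, -1.05, 0, -1]
    - [-0.01, -1.2, 0, -1]
    - [-0.02, -1.35, 0, -1]

```text
t: 6.9
eef_pos: [0.5342, 0.0026, 0.0155]
ee_rot: [3.142, -0.0, -1.643]
force: [0.5, 0.2, 0.1]
width: 0.0878
gripper_force: 0.2
```

```bash
python3 look.py .018 w2; python3 - <<'E'
from h import *
p=arm.grab_frame('wrist')
for q,z in dict(vblock=0,vblock_ramp=0,vblock_stop=.024).items():
    for r in arm.mark_of(p,q)[:1]: print(q,r['conf'],r['uv'],at(p,r['uv'],z))
E
```

```text
6.9 [0.53423591 0.00262219 0.01554014] -1.6429749602633248 [0.53747102 0.1921464  0.13699952]
(0.73, ((0.51239413022995, -0.039446596056222916), (0.0679282546043396, 0.024204788729548454), 0.5906392335891724))
(0.81, ((0.5495762228965759, -0.0365496389567852), (0.15698236227035522, 0.03743208199739456), 1.6484928131103516))
vblock_ramp 0.65 [232.7, 123.5] [ 0.57862773 -0.06984428  0.        ]
```

View pics/w2.png

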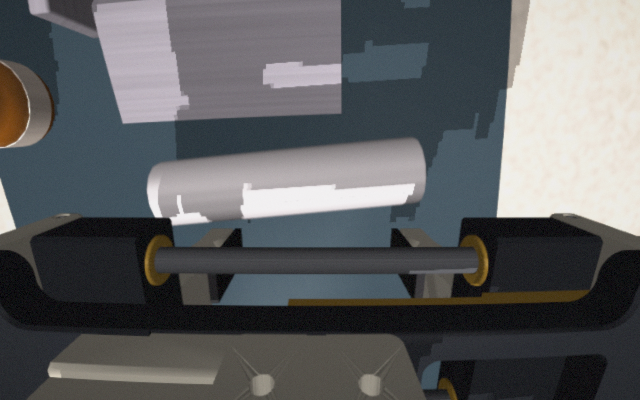

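The wrist view shows the bar at (290,180), still at its old yaw, about 0.1 rad off the fingers and the ramp foot at (120–340, ~118). It had rolled ahead without turning. The ramp's near corner will stop the bar's near end first, and the far finger can then turn it square.

carry_out:
  commands:
    - [0.12, -0.1, 0.03, 0]
    - [0.24, -0.2, 0.06, 0]
    - [0.24, -0.3, 0.06, 0]
    - [0.24, -0.4, 0.06, 0]
    - [0.24, -0.5, 0.06, 0]
    - [0.24, -0.6, 0.06, 0]
    - [0.24, -0.7, 0.06, 0]
    - [0.24, -0.8, 0.06, 0]
    - [0.24, -0.9, 0.06, 0]
    - [0.24, -1.0, 0.06, 0]

```text
t: 8.55
eef_pos: [0.5473, -0.0465, 0.0192]
ee_rot: [-3.14, 0.001, -1.643]
force: [-0.0, 5.5, 5.2]
width: 0.0879
gripper_force: 3.5
```

```bash
python3 -c "
from h import *
p=arm.grab_frame('wrist')
R_=__import__('numpy')
# foot corners from previous w2 view shifted: same camera orientation, eye moved with the tool
import numpy as np
s=arm.get_state()['eef_pos']; q=dict(p); q['eye']=np.array(p['eye'])-(s-np.array([.5342,.0026,.0155]))
a=at(q,(122,123),0);b=at(q,(340,113),0);print(a,b,np.linalg.norm(a-b),np.arctan2(a[1]-b[1],a[0]-b[0]))
"; python3 look.py .022 w3
```

```text
[ 0.64577856 -0.07561509  0.        ] [ 0.51554808 -0.07081251  0.        ] 0.13031900858130857 -0.03686078882701202
8.6 [ 0.54714954 -0.04696974  0.01911247] -1.6428239559298543 [1.13440892 1.15739541 0.50994321]
(0.55, ((0.5287243127822876, -0.08738698810338974), (0.029979892075061798, 0.008056704886257648), 0.2985653579235077))
(0.73, ((0.591374397277832, -0.12977302074432373), (0.10277889668941498, 0.1535893976688385), 85.60218048095703))
```

View pics/w3.png

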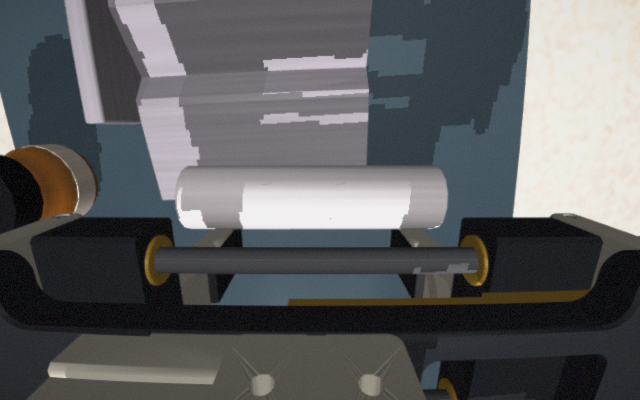

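The wrist view shows the bar at (312,197) square to the fingers at the ramp foot, and its left end at column 180 clears the stop plate. The foot corners give a block yaw of about -0.037 rad. I'll roll it up the ramp while easing the tool's yaw to match.

carry_out:
  commands:
    - [0, -0.12, 0.02, 0.05]
    - [0, -0.26, 0.04, 0.1]
    - [0, -0.4, 0.06, 0.15]
    - [0, -0.54, 0.08, 0.2]
    - [0, -0.68, 0.1, 0.25]
    - [0, -0.82, 0.1, 0.3]
    - [0, -0.95, 0.1, 0.33]
    - [0, -1.08, 0.1, 0.33]
    - [0, -1.2, 0.1, 0.33]
    - [0, -1.3, 0.1, 0.33]

```text
t: 10.05
eef_pos: [0.5457, -0.1126, 0.0232]
ee_rot: [3.14, -0.0, -1.609]
force: [0.4, -0.3, 0.0]
width: 0.0876
gripper_force: 0.0
```

```bash
python3 look.py .024 w4
```

```text
10.05 [ 0.54565129 -0.11262623  0.02317531] -1.6090061722675777 [ 0.40146674 -0.2685137   0.02442384]
(0.57, ((0.7220808267593384, -0.09320393204689026), (0.03440862521529198, 0.04424756020307541), 1.013419270515442))
(0.65, ((0.5476861596107483, -0.1464042216539383), (0.03733304515480995, 0.15660709142684937), 87.77593231201172))
```

View pics/w4.png

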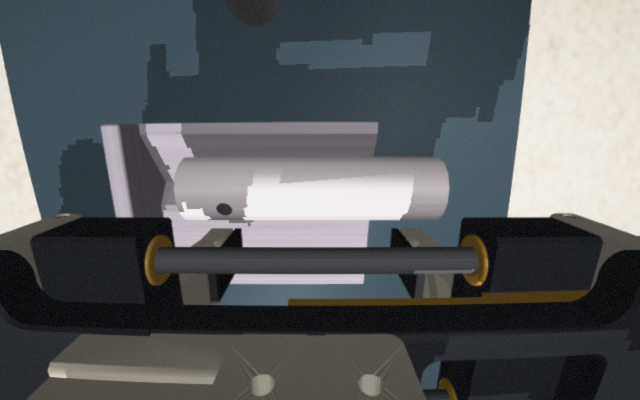

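The wrist view shows the bar at (310,188) seated in the groove, parallel to it, with its left end (175) short of the stop plate (about 120). I'll back off, lift, and go behind the open end.

carry_out:
  commands:
    - [0, 0.2, 0, 0]
    - [0, 0.3, 0.2, 0]
    - [0, 0.3, 0.9, 0]
    - [0, 0.2, 1.6, 0]
    - [-0.4, 0, 1.9, 0]
    - [-1.0, -0.2, 1.9, 0]
    - [-1.6, -0.4, 1.9, 0]
    - [-2.1, -0.6, 1.9, 0]
    - [-2.32, -0.64, 1.9, 0]
    - [-2.32, -0.64, 1.9, 0]

```text
t: 11.5
eef_pos: [0.4305, -0.1436, 0.1193]
ee_rot: [-3.14, 0.0, -1.608]
force: [0.6, -0.5, -0.1]
width: 0.0876
gripper_force: 0.0
```

carry_out:
  commands:
    - [0, 0, 0, 0]
    - [0, 0, 0, 0]
    - [0, 0, 0, 0]
    - [0, 0, 0, 0]
    - [0, 0, 0, 0]
    - [0, 0, 0, 0]
    - [0, 0, 0, 0]
    - [0, 0, 0, 0]
    - [0, 0, 0, 0]
    - [0, 0, 0, 0]
  claw: 1
  force: 20

```text
t: 12.75
eef_pos: [0.4303, -0.1438, 0.1186]
ee_rot: [-3.142, 0.0, -1.608]
force: [0.3, 0.5, -1.0]
width: 0.001
gripper_force: 0.0
```

```bash
python3 look.py .024; python3 - <<'E'
from h import *
s=arm.get_state();print(s['width'])
p=arm.grab_frame('top');save(p,'t2')
r=arm.regions_of(p,'bar')
cv2.imwrite('pics/t2c.png',cv2.resize(p['pixels'][130:250,290:450,::-1],None,fx=4,fy=4,interpolation=cv2.INTER_CUBIC))
E
```

```text
12.75 [ 0.43033833 -0.14383461  0.11856855] -1.608477368682917 [ 0.31268795  0.50149776 -0.99344907]
(0.63, ((0.5938720107078552, -0.14909476041793823), (0.03525509685277939, 0.05005165934562683), 89.93911743164062))
(0.95, ((0.5524479150772095, -0.14739400148391724), (0.037848178297281265, 0.1565043032169342), 89.3438949584961))
0.0007463962592809834
```

View pics/t2c.png

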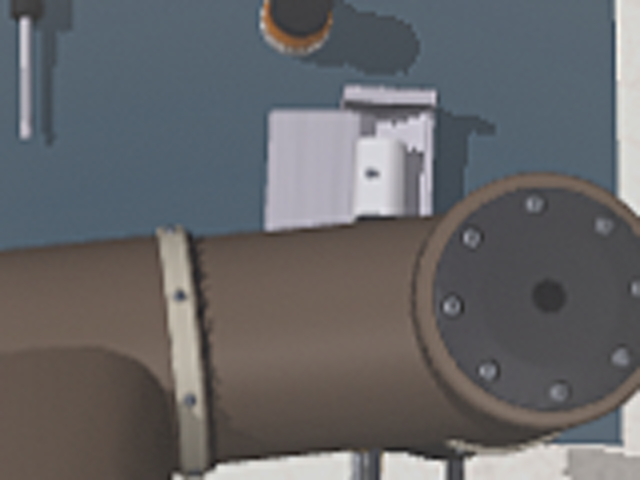

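The top crop shows the bar in the groove, its far end (380,140) about 25 mm short of the plate (390,98). I'll go down behind the open end and push along the groove.

carry_out:
  commands:
    - [0, 0, -0.6, 0]
    - [0, 0, -1.2, 0]
    - [0, 0, -1.8, 0]
    - [0, 0, -2.08, 0]
    - [0, 0, -2.08, 0]
    - [0.15, -0.01, -2.08, 0]
    - [0.3, -0.01, -2.08, 0]
    - [0.45, -0.02, -2.08, 0]
    - [0.55, -0.02, -2.08, 0]
    - [0.65, -0.02, -2.08, 0]

```text
t: 14.3
eef_pos: [0.4622, -0.1449, 0.0145]
ee_rot: [3.14, -0.0, -1.609]
force: [-2.8, -0.0, 2.8]
width: 0.0005
gripper_force: 2.0
```

```bash
python3 look.py .024 w5
```

```text
14.3 [ 0.4622017  -0.14492631  0.01445419] -1.6089052874373646 [-2.84629689 -0.00738668  2.76500517]
(0.63, ((0.6036239266395569, -0.1504744291305542), (0.03799844905734062, 0.041680339723825455), 89.922119140625))
(0.8, ((0.5595681667327881, -0.15837492048740387), (0.015625135973095894, 0.06822796165943146), 87.48565673828125))
```

View pics/w5.png

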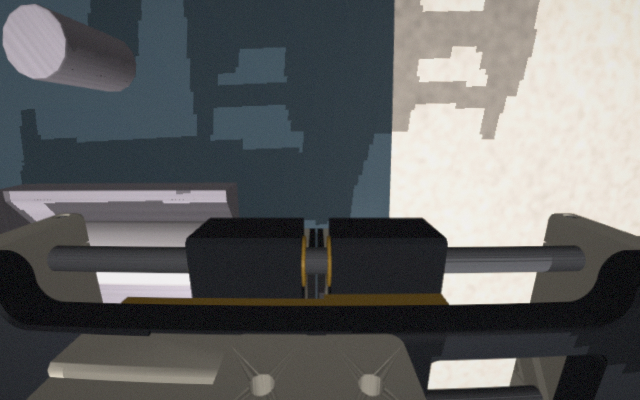

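The wrist view shows the block at (130,230) and the fingers touching the bar's end, with about -2.8 N along x. I'll continue in small steps.

carry_out:
  commands:
    - [0.04, 0, 0, 0]
    - [0.08, 0, 0, 0]
    - [0.12, -0.01, 0, 0]
    - [0.16, -0.01, 0, 0]
    - [0.2, -0.01, 0, 0]
    - [0.24, -0.01, 0, 0]
    - [0.28, -0.01, 0, 0]
    - [0.31, -0.01, 0, 0]
    - [0.34, -0.01, 0, 0]
    - [0.34, -0.01, 0, 0]

```text
t: 15.75
eef_pos: [0.4801, -0.1453, 0.0146]
ee_rot: [-3.141, 0.0, -1.608]
force: [-0.9, -0.1, -0.5]
width: 0.0006
gripper_force: 0.5
```

carry_out:
  commands:
    - [0.01, 0, 0, 0]
    - [0.02, 0, 0, 0]
    - [0.03, 0, 0, 0]
    - [0.04, 0, 0, 0]
    - [0.05, 0, 0, 0]
    - [0.06, 0, 0, 0]
    - [0.07, 0, 0, 0]
    - [0.08, 0, 0, 0]
    - [0.08, 0, 0, 0]
    - [0.08, 0, 0, 0]

```text
t: 17.0
eef_pos: [0.4839, -0.1453, 0.0146]
ee_rot: [-3.141, 0.0, -1.608]
force: [-1.3, -0.3, -0.4]
width: 0.0001
gripper_force: 0.8
```

carry_out:
  commands:
    - [0.01, 0, 0, 0]
    - [0.02, 0, 0, 0]
    - [0.03, 0, 0, 0]
    - [0.04, 0, 0, 0]
    - [0.05, 0, 0, 0]
    - [0.06, 0, 0, 0]
    - [0.06, 0, 0, 0]
    - [0.06, 0, 0, 0]
    - [0.06, 0, 0, 0]
    - [0.06, 0, 0, 0]

```text
t: 18.25
eef_pos: [0.4842, -0.1455, 0.0143]
ee_rot: [3.137, -0.0, -1.609]
force: [-9.8, 1.7, 8.5]
width: 0.0005
gripper_force: 5.7
```

```bash
python3 - <<'E'
from h import *
p=arm.grab_frame('scene')
cv2.imwrite('pics/s2.png',cv2.resize(p['pixels'][140:260,190:350,::-1],None,fx=4.5,fy=4.5,interpolation=cv2.INTER_CUBIC))
print(bar(p,.024))
E
```

```text
(0.88, ((0.5639727115631104, -0.14808648824691772), (0.050569698214530945, 0.14623500406742096), 87.90794372558594))
```

View pics/s2.png

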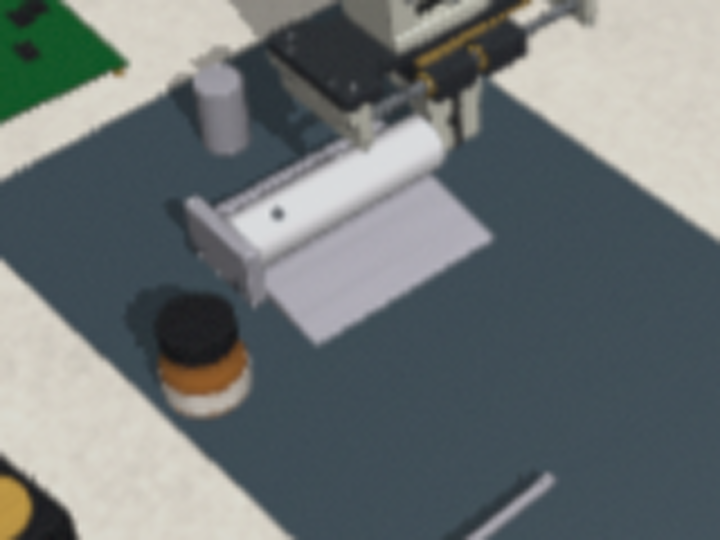

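The force rose to about 10 N and the tool stopped where predicted. The scene crop shows the bar (340,190) seated with its end against the plate (225,245). Retreating.

carry_out:
  commands:
    - [-0.06, 0, 0, 0]
    - [-0.15, 0, 0, 0]
    - [-0.4, 0, 0, 0]
    - [-0.8, 0, 0.1, 0]
    - [-0.9, 0, 0.6, 0]
    - [-0.9, 0, 1.2, 0]
    - [-0.9, 0, 1.8, 0]
    - [-0.9, 0, 2.2, 0]
    - [-0.9, 0, 2.2, 0]
    - [-0.9, 0, 2.2, 0]

```text
t: 19.6
eef_pos: [0.4408, -0.1453, 0.1242]
ee_rot: [3.141, 0.0, -1.609]
force: [-0.4, 1.5, -0.6]
width: 0.0002
gripper_force: 0.0
```

```bash
python3 - <<'E'
from h import *
p=arm.grab_frame('scene');print(bar(p,.024))
p=arm.grab_frame('wrist');print(bar(p,.024))
p=arm.grab_frame('top');cv2.imwrite('pics/t3.png',cv2.resize(p['pixels'][130:250,290:450,::-1],None,fx=4,fy=4,interpolation=cv2.INTER_CUBIC))
E
```

```text
(0.65, ((0.5649062991142273, -0.14962919056415558), (0.05560291185975075, 0.1486303061246872), 88.57793426513672))
(0.92, ((0.5767910480499268, -0.14805124700069427), (0.037100594490766525, 0.15794877707958221), 88.01053619384766))
```

View pics/t3.png

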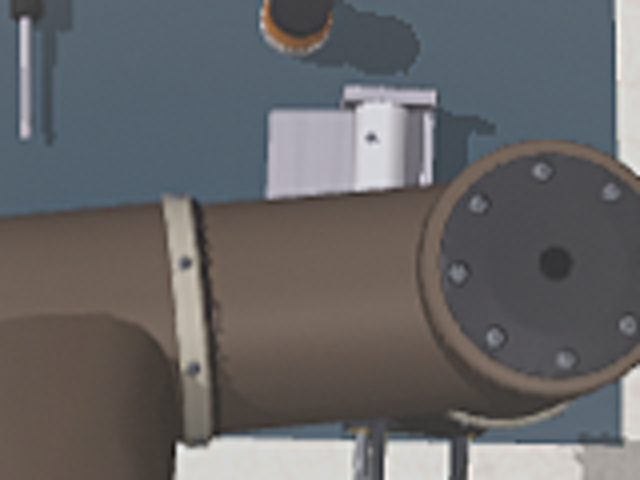

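The top crop shows the bar's far end at (382,102) touching the plate (390,96), and the bar lying in the groove. Handing in.

```bash
python3 -c "
from station import arm
print(arm.job_done())"
```

```text
the job is handed in; nothing more can be done
None
```

The bar was rolled up the ramp into the V-block groove and pushed endwise against the stop plate; the last pictures show it seated there. The job was handed in at about 20 s with the arm clear and no bystander touched by plan, though I did not re-measure their positions.

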